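Square a row of blanks home in the staging fixture with the straightedge

ROBOT

A 6-joint arm with a two-finger parallel gripper is mounted at the origin on the work surface. World frame = base frame: x ahead of the robot, y to its left, z up, the work surface at z = 0. Lengths are in m, angles in rad, forces in N, time in s.
With the tool pointing down it reaches from about 0.425 to 0.95 m from the base axis. Payload 14.7 kg.
Tool frame: the origin (TCP) lies midway between the tips of the shut fingers; the grasp point (between the pads) lies env.hold_point_z behind it (env.hold_point_z is the distance from the TCP to the grasp point, in m); z points along the fingers, y is the line along which they close (so a half turn about z gives the same grasp; the last joint's range is limited). The gripper opens to 85 mm and grips with 20 to 120 N. Pads are 22 mm wide; open, the fingers measure 114 mm over their backs; the gripper's body (76 mm by 85 mm) begins 54 mm behind the grasp point. The pads swing forward as they close: fully open they stand 13 mm farther back than shut.
Start: joints at [1.219, 0.48, 1.596, -0, 1.065, -0.047], TCP at [0.195, 0.62, 0.231] pointing down, gripper open.
Joint ranges: [-2.75, 2.75], [-0.82, 2.05], [0.23, 2.67], [-1.56, 4.7], [0.09, 2.69], [-2.92, 2.92]. Speed limits (rad/s): [1.89, 1.89, 2.39, 3.01, 3.01, 3.01].

INTERFACE

Orientations are given as a unit quaternion [w, x, y, z].
In Python, from bench import state, read_camera, order, env gives the robot as it stands. The module is installed in compiled form; this text tells all that it offers.
- The arm moves only by the shell command python3 -m pendant 'ROWS' [FORCE]. ROWS is a JSON list of rows, 1 to 12 of them, each an object with the fields tx, ty, tz (the shift in m), twist (a turn about the tool's z in rad), jaw (the opening from 0.0 (shut) to 1.0 (fully open)); a field left out counts as zero (the opening has to be given); each row is the pose to reach, as a shift and turn from the pose commanded when the command began, along the tool's axes at that moment; what a row does not reach only later rows make up. A row lasts 1/8 s, in which the tool goes at most 0.0625 m and 0.188 rad, less where a joint would pass 70% of its speed; a pose out of reach is approached as far as the arm can. The fingers move at their own pace and stop on an object; FORCE is the grip in N (left out, the last holds). Time passes only in rows, so rows that do not move let the fingers close. It prints the time, the measured TCP pose, the force, the opening and the grip force at its end. Input that does not fit is refused with a message, and nothing moves.
- state(): the state, without advancing time (a new reading comes with each control period).
- read_camera(name): name is "scene" or "top"; returns a dict with "img" (480x640x3 uint8, red, green, blue), "range_z" (480x640 float32, m along the optical axis (not along the pixel's ray), 0 where there is no reading), "fx", "fy", "cx", "cy" (pixels), "xyz" and "rotation" of the camera in the world. Camera axes: x right, y down, z forward; pixel columns grow to the right and rows downward; lengths in m; the calibration is good to about 2 mm. A picture is of the moment at which its call begins.
- order.hand_in(): hands the job in; it is judged then, once.
The state is a dict: "time_s": time; "joint_positions": joint angles; "qd": joint speeds; "joint_efforts": joint torques, N m; "eef_pos": TCP position; "tcp_rot": TCP orientation; "force": force on the tool from outside, world axes, zero at the start; "torque": the same for the moment, N m; "grip_width": opening from 0.0 (shut) to 1.0 (fully open); "grip_force": force on a finger pad.
Only numpy, scipy, OpenCV 4.12 (cv2) and the standard library are available. Lean on these libraries where they do the work, as an engineer would, in place of code of your own. Each camera call takes 0.05 s, during which the arm holds its last target. There are 200 camera calls.

TASK

Load the projector's staging fixture: take the straightedge from its wooden rest and, with its blade and never with the gripper, push the four brass blanks together as one group across the plate and under the sprung roller, on against the sliding stop bar, until the whole row is square and flush with the bar and the bar has landed on its set screws. Feel for that landing: bear on the bar with about 10 N for a moment, never more than 15 N, and do not press the blade down hard on the fixture. Then stand the straightedge back in its rest, let go of it, and leave everything else on the bench where it is.

Things in the scene. Friction and masses are not known exactly. Their poses are not given: they have to be found in the camera images.
- straightedge: aluminium blade 6 mm thick, 240 long, 60 high, on edge, 0.3 kg; black grip plates at mid-length (90 mm long, 35 to 59 mm above the lower edge, 16 mm thick over both). Origin: middle of the lower edge; x along its length, y across, z up. Gripped across the plates 50 mm above that edge (fingers closing along y), the fingertips hang 31 mm above it, clear of blanks, stop and roller.
- rest: fixed wooden rest, left or right of the fixture; the straightedge starts upright in it. Base 170 x 60 x 8 mm; two grooved blocks 26 mm long at x = +70 and -70 mm, 30 mm high, flared mouth to 42 mm. Groove 10 mm wide along x through the origin, floor at z = 8 mm (the straightedge's lower edge sits there). Origin: centre of underside; y across the groove, z up. Either way round is fine.
- fixture: fixed grey plate 250 mm (x) by 290 mm (y), 12 mm thick: working surface at z = 12 mm. Blanks are pushed along its +x, under the roller, to the stop. Side cheeks 16 mm high, inner faces at y = +101 and -101 mm, from x = 51 to 119 mm; roller guide posts at x = 66, y = +126 and -126 mm, nuts 20 mm wide to z = 64 mm. The blade stays on the -x side of these. Origin: centre of underside; y across, z up.
- roller (a point): axis middle of the black rubber roller (18 mm diameter, 194 long along the fixture's y, orange end bands) at fixture x = 66 mm; turns freely, sprung downwards, rests 8.5 mm above the plate, top at z = 38.5 mm. The row lifts it 1.5 mm (5 to 8 N). The push takes about 1 to 2 N on the open plate, 5 to 10 N as blanks climb under the roller, then 2 to 7 N; a steep further rise is the stop.
- stop: steel stop bar 196 x 12 x 16 mm on the plate behind the roller. It slides back along the fixture's x with about 1 N for 2 to 7 mm (not measured) and lands on two set screws, its face 18 to 28 mm beyond the roller axis. Then bear on it with about 10 N beyond the sliding drag (over 6, never over 15). Origin: face's lower edge, middle; x away from the blanks. A flush blank's origin is at x = -23 mm.
- bin: blue three-part bin of pins 130 x 200 x 45 mm, fixed, on the side of the fixture where the rest is not; origin under its centre. Not needed.
- ring_gauge: bystander: steel ring gauge 60 mm diameter, 18 mm high; origin under its centre. Leave alone.
- ring_small: bystander: steel ring gauge 44 mm diameter, 14 mm high; origin under its centre. Leave alone.
- cleaner: bystander: white bottle 56 mm diameter, 150 mm high, red cap; origin under its centre. Leave alone.
- plug_gauge: bystander: steel plug gauge standing upright, 28 mm diameter, 80 mm high; origin under its centre. Leave alone.
- loupe: bystander: black loupe 42 mm diameter, 34 mm high; origin under its centre. Leave alone.
- gauge_case: bystander: dark wooden case 75 x 120 x 32 mm; origin under its centre. Leave alone.
- dial_gauge: bystander: dial gauge lying on its back, white face, 56 mm diameter, 17 mm high, with a 50 mm stem; origin under its centre. Leave alone.
- blank1: brass blank, 46 mm (x) by 30 mm (y) by 10 mm, 0.08 to 0.17 kg, slides easily (friction about 0.25), lying loose on the plate before the roller, each a little skewed and out of line with the others. Origin: centre of its underside; x along its length (towards the stop once squared), z up.
- blank2: brass blank, 46 mm (x) by 30 mm (y) by 10 mm, 0.08 to 0.17 kg, slides easily (friction about 0.25), lying loose on the plate before the roller, each a little skewed and out of line with the others. Origin: centre of its underside; x along its length (towards the stop once squared), z up.
- blank3: brass blank, 46 mm (x) by 30 mm (y) by 10 mm, 0.08 to 0.17 kg, slides easily (friction about 0.25), lying loose on the plate before the roller, each a little skewed and out of line with the others. Origin: centre of its underside; x along its length (towards the stop once squared), z up.
- blank4: brass blank, 46 mm (x) by 30 mm (y) by 10 mm, 0.08 to 0.17 kg, slides easily (friction about 0.25), lying loose on the plate before the roller, each a little skewed and out of line with the others. Origin: centre of its underside; x along its length (towards the stop once squared), z up.
Not all that is in view belongs to the job. Of the things that look like the straightedge, the larger one is meant.

How it is judged:
On the way, in this order (a step that is already met when the one before it is completed fails the run):
1. the straightedge is lifted out of its rest in the gripper (z of straightedge in the frame of rest above 0.05 m and contact force between the fingers and straightedge above 2 N), for 0.2 s.
2. the straightedge bears on all four blanks at once, as one group (contact force between straightedge and blank1 above 0.05 N and contact force between straightedge and blank2 above 0.05 N and contact force between straightedge and blank3 above 0.05 N and contact force between straightedge and blank4 above 0.05 N), for 0.1 s.
3. the straightedge presses the whole row home: all four blanks within 1.8 mm of the stop bar, which has landed on its set screws and bears more than 6 N for 0.2 s (x of each of blank1, blank2, blank3, blank4 in the frame of stop above -0.0248 m and contact force between stop and anything else above 6 N), for 0.2 s.
At the end, for the whole second after the job is handed in: All four blanks lie flat and still, front faces within 1.8 mm of the stop bar and square to it within 0.05 rad; the straightedge stands upright, still and released in its rest, within 20 mm of the middle, within 6 mm of the groove floor and turned at most 0.12 rad from the groove (x of each of blank1, blank2, blank3, blank4 in the frame of stop above -0.0248 m and angle between the x axis of each of blank1, blank2, blank3, blank4 and the x axis of stop, either way round below 0.05 rad and z of each of blank1, blank2, blank3, blank4 in the frame of fixture below 0.0145 m and linear speed of each of blank1, blank2, blank3, blank4, straightedge below 0.01 m/s and z of straightedge in the frame of rest below 0.014 m and horizontal distance between straightedge and rest below 0.02 m and angle between straightedge's own z axis and vertical below 0.25 rad and angle between the x axis of straightedge and the x axis of rest, either way round below 0.12 rad); the robot touches nothing.
It fails at once if the row is pushed against the stop bar with more than 15 N (contact force between stop and anything else above 15 N).
It fails at once if the straightedge itself is pressed on the fixture (its plate, cheeks or roller) with more than 22 N (contact force between straightedge and fixture above 22 N).
It fails at once if the gripper or arm touches a blank (the straightedge must do the work) (contact force between any of the fingers, the arm and blank1 above 0.5 N or contact force between any of the fingers, the arm and blank2 above 0.5 N or contact force between any of the fingers, the arm and blank3 above 0.5 N or contact force between any of the fingers, the arm and blank4 above 0.5 N).
It fails at once if one of the bystanders (ring gauges, cleaner bottle, plug gauge, loupe, gauge case, dial gauge) is moved more than 15 mm (distance of any of ring_gauge, ring_small, cleaner, plug_gauge, loupe, gauge_case, dial_gauge from where it was at the start of the episode above 0.015 m).
It also fails if it takes over 72 s, if anything falls off the work surface, if the arm or the gripper's body presses on something with over 40 N, if the wrist force passes 120 N, or if a joint passes its speed limit or range.

## Working session

There is one attempt and no reset: what is moved stays moved. The work goes in short steps, Python scripts to look and compute and a shell command to move; the robot and the scene stay as the last step left them, time stands still between calls to the robot, and variables do not carry over. Pictures are saved under pics/ and viewed, at most 10 in all, crops included, and the job is handed in when it is done.

```bash
mkdir -p pics; cat > h.py <<'E'
import numpy as np, cv2
from bench import state, read_camera, order, env
def grab(n):
    c=read_camera(n); np.savez(f'{n}.npz',**c); return c
def R(c):
    r=np.array(c['rotation'],float)
    if r.shape==(3,3): return r
    from scipy.spatial.transform import Rotation as Ro
    return Ro.from_quat(np.r_[r[1:],r[0]]).as_matrix()
def ray(c,u,v,z):
    d=np.c_[(np.atleast_1d(u)-c['cx'])/c['fx'],(np.atleast_1d(v)-c['cy'])/c['fy'],np.ones(np.size(u))]@R(c).T
    o=np.array(c['xyz']); return o+d*((z-o[2])/d[:,2:3])
def cloud(c):
    v,u=np.mgrid[0:480,0:640]; Z=c['range_z']
    p=np.stack([(u-c['cx'])/c['fx']*Z,(v-c['cy'])/c['fy']*Z,Z],-1)
    return p@R(c).T+np.array(c['xyz'])
E
python3 - <<'E'
from h import *
for n in('top','scene'):
    c=grab(n); cv2.imwrite(f'pics/{n}0.png',c['img'][...,::-1]); print(n,c['xyz'],c['rotation'],c['fx'])
s=state(); print(s['eef_pos'],s['tcp_rot'],s['force'],env.hold_point_z,s['time_s'])
E
```

```text
top [0.3393385  0.02419681 1.81935597] [ 0.05258809 -0.69813367  0.71263632 -0.0446468 ] 574.1027842730261
scene [1.02949331 0.82784842 1.06183164] [-0.08447067  0.23257319  0.90049917 -0.35759706] 566.8103793510542
[0.19490589 0.61970533 0.23075115] [-1.25857502e-04  1.51809306e-01  9.88409649e-01 -5.34166691e-04] [ 0.06940539 -0.57666021 -0.20654034] 0.0187 0.1
```

View pics/top0.png

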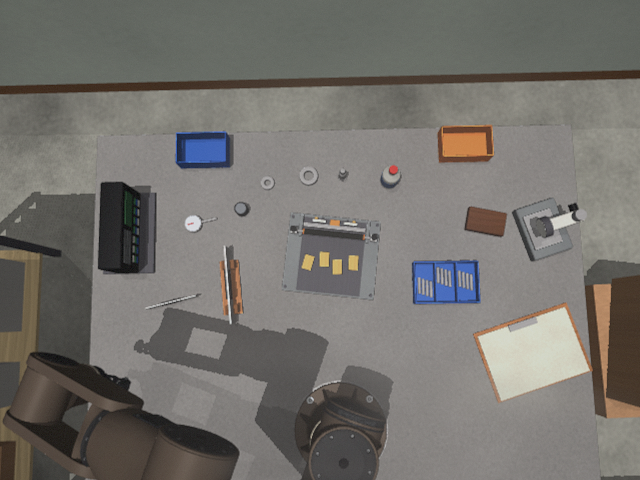

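View pics/scene0.png

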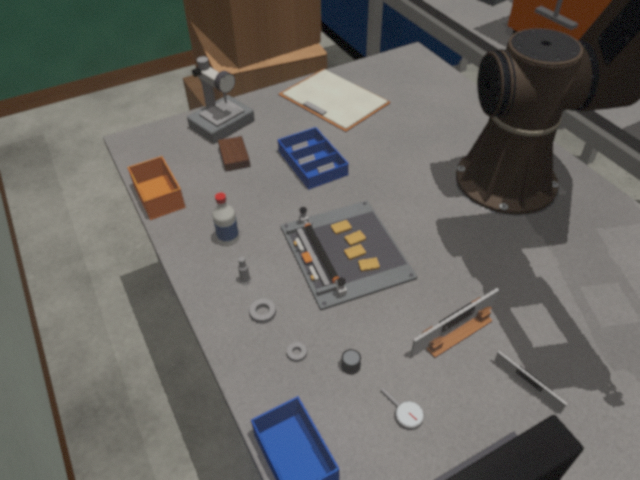

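Top view: the straightedge candidates are the blade in the rest at about (230,285) and a thinner bar lying alone at (173,300). The one in the wooden rest fits, because it is larger, has grip plates and stands in the rest. I'll confirm that in a crop. The roller and stop are at about (335,228) and the blanks at (307,262), (324,259), (337,267) and (353,263).

```bash
cat > m.py <<'E'
from h import *
c=dict(np.load('top.npz')); P=cloud(c); I=c['img']; hsv=cv2.cvtColor(I,cv2.COLOR_RGB2HSV)
def rect(xy): 
    (a,b),(w,h),t=cv2.minAreaRect((xy*1000).astype(np.float32)); B=cv2.boxPoints(((a,b),(w,h),t))
    e=[B[1]-B[0],B[2]-B[1]]; L=max(e,key=np.linalg.norm); return np.round([a,b],1),np.round(sorted([w,h]),1),round(float(np.arctan2(L[1],L[0])),4)
win=np.zeros((480,640),bool)
w1=win.copy(); w1[235:335,205:260]=1
m=w1&(P[...,2]>.05)&(P[...,2]<.085); print('blade top',m.sum(),rect(P[m][:,:2]),np.percentile(P[m][:,2],[5,50,95]))
Y=P[m][:,:2]; q=np.linalg.svd(Y-Y.mean(0))[2][0]; print('svd',Y.mean(0),np.arctan2(q[1],q[0]))
# wood
wm=w1&(hsv[...,0]<16)&(hsv[...,1]>100)
for lo,hi in((.003,.015),(.02,.05)):
    mm=wm&(P[...,2]>lo)&(P[...,2]<hi); print('wood',lo,mm.sum(),rect(P[mm][:,:2]))
# blanks
w2=win.copy(); w2[245:285,295:365]=1
bm=(w2&(hsv[...,0]>14)&(hsv[...,0]<32)&(hsv[...,1]>90)).astype(np.uint8)
for k in cv2.findContours(bm,0,2)[0]:
    if cv2.contourArea(k)>40:
        p=ray(c,k[:,0,0]+0.,k[:,0,1]+0.,.022)[:,:2]; print('blank',rect(p))
w3=win.copy(); w3[205:245,280:390]=1
om=(w3&(hsv[...,0]<20)&(hsv[...,1]>120)&(hsv[...,2]>90)).astype(np.uint8)
n,l,s,ce=cv2.connectedComponentsWithStats(om)
for i in range(1,n): 
    if s[i,4]>3: print('orange',s[i],ray(c,*ce[i],.035)[0],np.median(P[l==i][:,2]))
w4=win.copy(); w4[200:305,275:390]=1
m=w4&(P[...,2]>.008)&(P[...,2]<.016); print('plate',rect(P[m][:,:2]),np.median(P[m][:,2]))
m=w4[...]&(P[...,2]<.004)&(P[...,2]>-.01);print('table',np.median(P[m][:,2]))
a=cv2.resize(I[195:335,140:400],None,fx=3,fy=3,interpolation=2); cv2.imwrite('pics/crop1.png',a[...,::-1])
E
python3 m.py
```

```text
blade top 324 (array([442.5, 328.9]), array([ 31.8, 238.8]), 0.1227) [0.05323079 0.06543526 0.07228891]
svd [0.44062796 0.33298739] -3.0566569372458328
wood 0.003 306 (array([438.2, 333.7]), array([ 59.4, 165.5]), 0.0831)
wood 0.02 116 (array([436.8, 332.5]), array([ 42. , 166.3]), 0.0786)
blank (array([495.7,  -1.1]), array([28.3, 44. ]), -0.0206)
blank (array([505.7, -53.1]), array([28.7, 43.2]), -0.1162)
blank (array([510.5,  89.1]), array([29.9, 45.9]), -0.3365)
blank (array([518.6,  36.1]), array([28.3, 44.2]), -0.0211)
orange [330 220  10   6  44] [0.63267123 0.00248424 0.035     ] 0.026546729057446705
orange [303 229   2   5   7] [0.6083727  0.10089626 0.035     ] 0.036556607829256516
orange [363 235   2   5   7] [ 0.58529173 -0.0869907   0.035     ] 0.037696644499578325
plate (array([543.6,  12.6]), array([332.2, 365. ]), 1.5428) 0.011811191074870386
table -0.0010709792135301655
```

View pics/crop1.png

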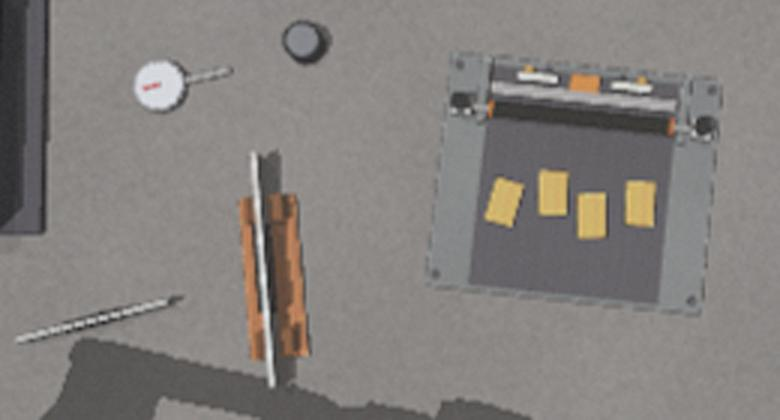

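The crop shows the long blade in the wooden rest at crop (262,270), which is the one meant. The bar at crop (100,320) is smaller and lies loose. Next I'll refine the fixture yaw, the stop and the blade centre using both cameras.

```bash
cat > m2.py <<'E'
from h import *
from m import rect
print('-----')
def line(xy):
    vx,vy,x,y=cv2.fitLine(xy.astype(np.float32),cv2.DIST_HUBER,0,.001,.001).ravel(); return np.round([x,y],4),round(float(np.arctan2(vy,vx)),4)
for n in('top','scene'):
    c=dict(np.load(n+'.npz')); P=cloud(c); I=c['img']; hsv=cv2.cvtColor(I,cv2.COLOR_RGB2HSV)
    near=(abs(P[...,0]-.53)<.19)&(abs(P[...,1]-.01)<.19)
    m=(near&(P[...,2]>.006)).astype(np.uint8); m=cv2.morphologyEx(m,2,np.ones((3,3)))
    nn,l,s,ce=cv2.connectedComponentsWithStats(m); i=1+s[1:,4].argmax(); k=max(cv2.findContours((l==i).astype(np.uint8),0,1)[0],key=cv2.contourArea)[:,0]
    q=ray(c,k[:,0]+0.,k[:,1]+0.,.012)[:,:2]; print(n,'plate',rect(q))
    a=rect(q); ctr=a[0]/1000; yaw=-.122
    ex=np.array([np.cos(yaw),np.sin(yaw)]); ey=np.array([-ex[1],ex[0]]); X=(q-ctr)@ex; Yy=(q-ctr)@ey
    for nm,sel in(('-x',(X<-.11)&(abs(Yy)<.12)),('+y',(Yy>.13)&(abs(X)<.1)),('-y',(Yy<-.13)&(abs(X)<.1))):
        if sel.sum()>5: print(nm,sel.sum(),line(q[sel]))
    V=hsv[...,2].astype(int)
    pf=(P[...,:2]-ctr); X=pf@ex; Yy=pf@ey
    sb=(X>.07)&(X<.12)&(abs(Yy)<.085)&(P[...,2]>.024)&(P[...,2]<.032)&(V>120)&(hsv[...,1]<60)
    print('bar',sb.sum(),line(P[sb][:,:2]),rect(P[sb][:,:2]))
    rb=(X>.05)&(X<.085)&(abs(Yy)<.085)&(P[...,2]>.030)&(P[...,2]<.042)&(V<70)
    print('roller',rb.sum(),line(P[rb][:,:2]))
    om=(abs(pf[...,0])<.2)&(abs(X-.066)<.02)&(abs(abs(Yy)-.094)<.012)&(hsv[...,0]<20)&(hsv[...,1]>110)&(V>70)&(P[...,2]>.025)
    for sg in(1,-1): print('band',(om&(sg*Yy>0)).sum(),np.round(P[om&(sg*Yy>0)].mean(0),4))
    near=(abs(P[...,0]-.44)<.15)&(abs(P[...,1]-.335)<.05)&(P[...,2]>.035)
    t=near&(V>(150)) & (hsv[...,1]<50); v,u=np.nonzero(t)
    print('blade',t.sum(),rect(ray(c,u+0.,v+0.,.068)[:,:2]),line(ray(c,u+0.,v+0.,.068)[:,:2]))
    bm=((abs(X)<.12)&(abs(Yy)<.1)&(hsv[...,0]>14)&(hsv[...,0]<32)&(hsv[...,1]>90)&(X<.05)).astype(np.uint8)
    for k in cv2.findContours(bm,0,2)[0]:
      if cv2.contourArea(k)>40: print('blank',rect(ray(c,k[:,0,0]+0.,k[:,0,1]+0.,.022)[:,:2]))
E
python3 m2.py | sed '1,/-----/d'
```

```text
top plate (array([529.2,  14.7]), array([250. , 289.3]), 1.4422)
-x 98 (array([0.4103, 0.0357], dtype=float32), 1.4447)
+y 101 (array([0.5372, 0.1546], dtype=float32), -0.1258)
-y 92 (array([ 0.5428, -0.1267], dtype=float32), -0.1175)
bar 164 (array([ 0.6194, -0.0048], dtype=float32), 1.4315) (array([625.1,   2. ]), array([ 25.5, 168.2]), 1.4469)
roller 228 (array([0.5956, 0.0076], dtype=float32), 1.4434)
band 7 [0.6081 0.1008 0.0369]
band 9 [ 0.5836 -0.0873  0.0375]
blade 147 (array([443.1, 335. ]), array([  6.8, 235.7]), 0.0828) (array([0.4437, 0.3346], dtype=float32), 0.0823)
blank (array([495.7,  -1.1]), array([28.3, 44. ]), -0.0206)
blank (array([505.7, -53.1]), array([28.7, 43.2]), -0.1162)
blank (array([510.5,  89.1]), array([29.9, 45.9]), -0.3365)
blank (array([518.6,  36.1]), array([28.3, 44.2]), -0.0211)
scene plate (array([532.1,  -2.2]), array([250.4, 336.6]), 1.4445)
-x 64 (array([0.4105, 0.0233], dtype=float32), 1.4449)
+y 89 (array([0.5346, 0.1632], dtype=float32), -0.1123)
-y 26 (array([ 0.5671, -0.1585], dtype=float32), 0.7637)
bar 272 (array([ 0.6207, -0.0122], dtype=float32), 1.4219) (array([627. , -12.1]), array([ 28.1, 165.7]), 1.4482)
roller 314 (array([5.995e-01, 3.000e-04], dtype=float32), 1.4469)
band 1 [0.6166 0.0939 0.0322]
band 0 [nan nan nan]
blade 196 (array([445.8, 333.9]), array([  6.2, 235.5]), 0.0833) (array([0.4501, 0.335 ], dtype=float32), 0.0832)
blank (array([514. ,  90.8]), array([34.1, 47.9]), -0.3259)
blank (array([510.1,  19.5]), array([51.8, 92.7]), 1.0183)
blank (array([509.7, -50.9]), array([35.8, 48.8]), -0.0751)m2.py:23: RuntimeWarning: Mean of empty slice.
  for sg in(1,-1): print('band',(om&(sg*Yy>0)).sum(),np.round(P[om&(sg*Yy>0)].mean(0),4))
  ret = um.true_divide(
```

```bash
python3 -m pendant '[{"tx": -0.04, "ty": -0.025, "tz": 0.015, "twist": -0.05, "jaw": 1}, {"tx": -0.08, "ty": -0.05, "tz": 0.03, "twist": -0.1, "jaw": 1}, {"tx": -0.13, "ty": -0.08, "tz": 0.045, "twist": -0.16, "jaw": 1}, {"tx": -0.18, "ty": -0.11, "tz": 0.06, "twist": -0.22, "jaw": 1}, {"tx": -0.23, "ty": -0.14, "tz": 0.08, "twist": -0.28, "jaw": 1}, {"tx": -0.28, "ty": -0.17, "tz": 0.09, "twist": -0.34, "jaw": 1}, {"tx": -0.31, "ty": -0.19, "tz": 0.1, "twist": -0.38, "jaw": 1}, {"tx": -0.3231, "ty": -0.1971, "tz": 0.11, "twist": -0.3878, "jaw": 1}, {"tx": -0.3231, "ty": -0.1971, "tz": 0.11, "twist": -0.3878, "jaw": 1}, {"tx": -0.3231, "ty": -0.1971, "tz": 0.11, "twist": -0.3878, "jaw": 1}]' 70; python3 -c "
from h import *
s=state();print(s['joint_positions'],s['force'],s['tcp_rot'])"
```

```text
time_s: 1.35
eef_pos: [0.4435, 0.336, 0.1214]
tcp_rot: [-0.0, -0.042, 0.999, 0.0]
force: [0.3, 0.6, -0.0]
grip_width: 1.002
grip_force: 0.0
[ 5.93700295e-01  4.89567459e-01  1.91500334e+00  2.67567899e-04
  7.37031316e-01 -1.06053901e+00] [ 0.3020221   0.64237748 -0.01557719] [-5.11791178e-05 -4.16104073e-02  9.99133908e-01  7.40794274e-05]
```

```bash
python3 -m pendant '[{"ty": -0.0006, "tz": 0.03, "jaw": 1}, {"ty": -0.0006, "tz": 0.06, "jaw": 1}, {"ty": -0.0006, "tz": 0.075, "jaw": 1}, {"ty": -0.0006, "tz": 0.082, "jaw": 1}, {"ty": -0.0006, "tz": 0.082, "jaw": 1}, {"ty": -0.0006, "tz": 0.082, "jaw": 0}, {"ty": -0.0006, "tz": 0.082, "jaw": 0}, {"ty": -0.0006, "tz": 0.082, "jaw": 0}, {"ty": -0.0006, "tz": 0.082, "jaw": 0}, {"ty": -0.0006, "tz": 0.082, "jaw": 0}, {"ty": -0.0006, "tz": 0.082, "jaw": 0}]' 70; 
```

```text
time_s: 2.72
eef_pos: [0.4443, 0.3347, 0.0397]
tcp_rot: [0.0, -0.041, 0.999, 0.0]
force: [-1.3, 1.1, 6.7]
grip_width: 0.174
grip_force: 68.8
```

```bash
python3 -m pendant '[{"tz": -0.02, "jaw": 0}, {"tz": -0.04, "jaw": 0}, {"tz": -0.07, "jaw": 0}, {"tz": -0.09, "jaw": 0}, {"tz": -0.09, "jaw": 0}, {"tz": -0.09, "jaw": 0}, {"tz": -0.09, "jaw": 0}]' 70; python3 - <<'E'
from h import *
s=state();print(s['tcp_rot'],s['force'])
c=grab('scene');cv2.imwrite('pics/lift.png',c['img'][...,::-1]);grab('top')
E
```

```text
time_s: 3.6
eef_pos: [0.4436, 0.3341, 0.1282]
tcp_rot: [-0.001, -0.041, 0.999, -0.0]
force: [0.2, 0.4, -3.3]
grip_width: 0.178
grip_force: 68.8
[-7.38683351e-04 -4.14812766e-02  9.99138909e-01 -4.44901734e-04] [ 0.16066359  0.41412027 -3.3346228 ]
```

View pics/lift.png

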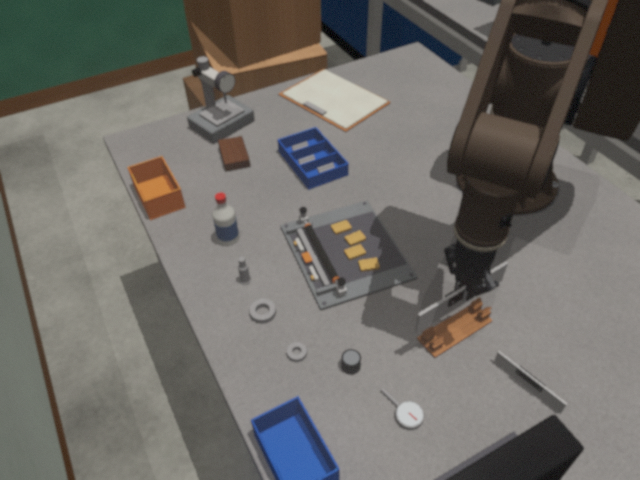

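The straightedge is held level, clear above its rest at about (462,295), and the blanks are undisturbed. Now I'll traverse it to behind the blanks, turning it on the way.

```bash
python3 -m pendant '[{"ty": -0.03, "twist": 0.17, "jaw": 0}, {"tx": 0.001, "ty": -0.06, "twist": 0.34, "jaw": 0}, {"tx": 0.002, "ty": -0.09, "twist": 0.51, "jaw": 0}, {"tx": 0.003, "ty": -0.12, "twist": 0.68, "jaw": 0}, {"tx": 0.004, "ty": -0.15, "twist": 0.85, "jaw": 0}, {"tx": 0.005, "ty": -0.18, "twist": 1.02, "jaw": 0}, {"tx": 0.006, "ty": -0.21, "twist": 1.19, "jaw": 0}, {"tx": 0.007, "ty": -0.24, "twist": 1.36, "jaw": 0}, {"tx": 0.009, "ty": -0.28, "twist": 1.53, "jaw": 0}, {"tx": 0.0105, "ty": -0.312, "twist": 1.7, "jaw": 0}, {"tx": 0.0105, "ty": -0.312, "twist": 1.7793, "jaw": 0}, {"tx": 0.0105, "ty": -0.312, "twist": 1.7793, "jaw": 0}]'; python3 -m pendant '[{"tz": 0.02, "jaw": 0}, {"tz": 0.03, "jaw": 0}, {"tz": 0.03, "jaw": 0}, {"tz": 0.03, "jaw": 0}]'; python3 - <<'E'
from h import *
s=state();print(s['tcp_rot'],s['force'],s['joint_positions'])
c=grab('top');P=cloud(c);grab('scene');I=c['img'];hsv=cv2.cvtColor(I,cv2.COLOR_RGB2HSV)
wm=(hsv[...,0]<16)&(hsv[...,1]>100)&(abs(P[...,0]-.44)<.12)&(abs(P[...,1]-.334)<.05)
for lo,hi in((.003,.014),(.018,.05)):
    m=wm&(P[...,2]>lo)&(P[...,2]<hi);X=(P[m][:,:2]*1000).astype(np.float32);print(m.sum(),cv2.minAreaRect(X))
a=cv2.resize(I[195:335,200:400],None,fx=3.5,fy=3.5,interpolation=2); cv2.imwrite('pics/crop2.png',a[...,::-1])
E
```

```text
time_s: 5.2
eef_pos: [0.4595, 0.0223, 0.129]
tcp_rot: [-0.0, 0.75, 0.661, -0.0]
force: [0.1, 0.3, -2.3]
grip_width: 0.171
grip_force: 68.9
time_s: 5.7
eef_pos: [0.4598, 0.0228, 0.0996]
tcp_rot: [0.0, 0.75, 0.662, 0.0]
force: [0.1, -0.7, -3.0]
grip_width: 0.174
grip_force: 68.9
[6.34161887e-05 7.49799629e-01 6.61664951e-01 7.14139491e-05] [ 0.05054555 -0.74289629 -2.9830188 ] [-1.62640755e-02  4.22018612e-01  2.14404382e+00  4.61651174e-06
  5.75339227e-01  1.08454132e-01]
578 ((438.5072326660156, 333.96124267578125), (165.55148315429688, 59.79877853393555), 5.210175037384033)
175 ((436.30023193359375, 335.6337585449219), (164.92996215820312, 45.73468017578125), 3.9758658409118652)
```

View pics/crop2.png

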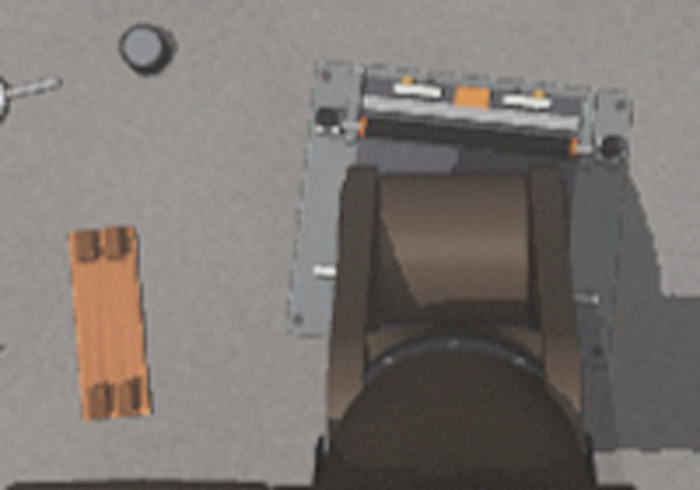

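```bash
python3 -m pendant '[{"tz": 0.02, "twist": 0.001, "jaw": 0}, {"tz": 0.04, "twist": 0.0015, "jaw": 0}, {"tz": 0.05, "twist": 0.0015, "jaw": 0}, {"tz": 0.054, "twist": 0.0015, "jaw": 0}, {"tz": 0.054, "twist": 0.0015, "jaw": 0}, {"tz": 0.054, "twist": 0.0015, "jaw": 0}]'; python3 - <<'E'
from h import *
s=state();print(s['tcp_rot'],s['force'],s['torque'])
c=grab('scene');a=cv2.resize(c['img'][180:320,260:460],None,fx=3.5,fy=3.5,interpolation=2); cv2.imwrite('pics/crop3.png',a[...,::-1])
E
```

```text
time_s: 6.55
eef_pos: [0.4599, 0.0226, 0.0458]
tcp_rot: [0.0, 0.751, 0.661, 0.0]
force: [0.0, 0.1, -3.5]
grip_width: 0.179
grip_force: 68.9
[2.70445100e-04 7.50550125e-01 6.60813399e-01 2.95803952e-04] [ 0.04450374  0.13968182 -3.45782583] [-0.01475108  0.00876916  0.00923841]
```

View pics/crop3.png

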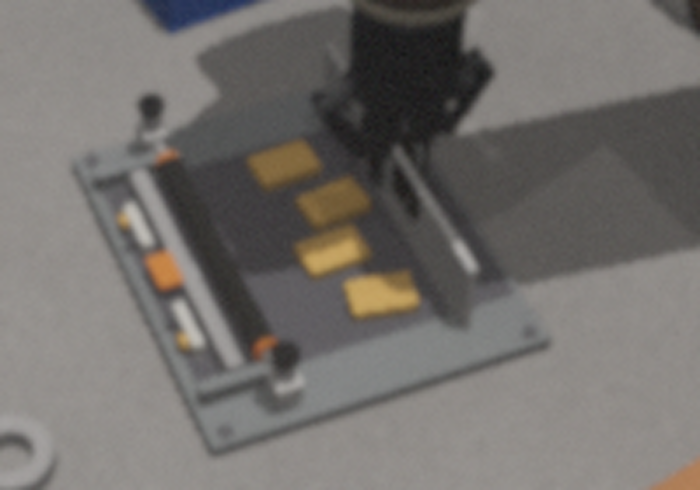

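The blade stands square behind all four blanks, which lie at crop (285,163), (335,202), (333,250) and (382,293), clear of the cheeks. Pushing now.

```bash
python3 -m pendant '[{"ty": 0.004, "tz": 0.0006, "jaw": 0}, {"ty": 0.008, "tz": 0.0006, "jaw": 0}, {"ty": 0.012, "tz": 0.0006, "jaw": 0}, {"ty": 0.016, "tz": 0.0006, "jaw": 0}, {"ty": 0.02, "tz": 0.0006, "jaw": 0}, {"ty": 0.024, "tz": 0.0006, "jaw": 0}, {"ty": 0.028, "tz": 0.0006, "jaw": 0}, {"ty": 0.032, "tz": 0.0006, "jaw": 0}, {"ty": 0.036, "tz": 0.0006, "jaw": 0}, {"ty": 0.04, "tz": 0.0006, "jaw": 0}, {"ty": 0.044, "tz": 0.0006, "jaw": 0}, {"ty": 0.048, "tz": 0.0006, "jaw": 0}]'
python3 -m pendant '[{"ty": 0.003, "jaw": 0}, {"ty": 0.006, "jaw": 0}, {"ty": 0.009, "jaw": 0}, {"ty": 0.012, "jaw": 0}, {"ty": 0.015, "jaw": 0}, {"ty": 0.018, "jaw": 0}, {"ty": 0.021, "jaw": 0}, {"ty": 0.024, "jaw": 0}]'; python3 - <<'E'
from h import *
s=state();print(s['tcp_rot'],s['force'],s['torque'],s['eef_pos'])
p=np.array(s['eef_pos'][:2])-[.53,.014];print('X,Y',p@[.992,-.126],p@[.126,.992])
c=grab('scene');a=cv2.resize(c['img'][180:320,260:460],None,fx=3.5,fy=3.5,interpolation=2); cv2.imwrite('pics/crop4.png',a[...,::-1])
E
```

```text
time_s: 8.1
eef_pos: [0.5074, 0.0165, 0.0447]
tcp_rot: [-0.0, 0.751, 0.661, -0.0]
force: [-2.2, 0.1, -3.7]
grip_width: 0.175
grip_force: 69.0
time_s: 9.1
eef_pos: [0.5312, 0.0135, 0.0447]
tcp_rot: [0.0, 0.751, 0.661, -0.0]
force: [-1.1, 0.6, -4.5]
grip_width: 0.171
grip_force: 68.9
[ 5.81334915e-06  7.50535373e-01  6.60830276e-01 -1.99537125e-05] [-1.06188606  0.55212677 -4.48174412] [ 0.02001778  0.43393931 -0.01951684] [0.53117195 0.01350673 0.04468307]
X,Y 0.0012247238081184943 -0.00034166197726014173
```

View pics/crop4.png

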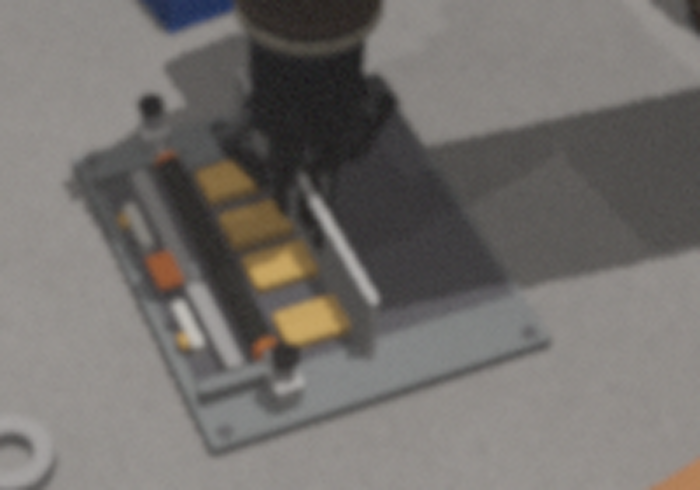

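The picture shows the row squared on the blade face, crop (230,180) to (310,320), just short of the roller. Now I'll feed it under slowly and watch the force.

```bash
cat > f.py <<'E'
from h import *
s=state();f=np.array(s['force']);p=np.array(s['eef_pos'][:2])-[.53,.014];n=s['tcp_rot']
print('X %.4f Y %.4f push %.2f Fz %.2f yaw %.4f tz %.3f'%(p@[.992,-.126],p@[.126,.992],-f[:2]@[.992,-.126],f[2],2*np.arctan2(n[2],n[1])-np.pi/2,s['torque'][2]))
E
python3 -m pendant '[{"ty": 0.002, "jaw": 0}, {"ty": 0.004, "jaw": 0}, {"ty": 0.006, "jaw": 0}, {"ty": 0.008, "jaw": 0}, {"ty": 0.009, "jaw": 0}, {"ty": 0.01, "jaw": 0}]'>/dev/null; python3 f.py
python3 -m pendant '[{"ty": 0.001, "jaw": 0}, {"ty": 0.002, "jaw": 0}, {"ty": 0.003, "jaw": 0}]'>/dev/null; python3 f.py
python3 -m pendant '[{"ty": 0.001, "jaw": 0}, {"ty": 0.002, "jaw": 0}, {"ty": 0.003, "jaw": 0}]'>/dev/null; python3 f.py
python3 -m pendant '[{"ty": 0.001, "jaw": 0}, {"ty": 0.002, "jaw": 0}, {"ty": 0.003, "jaw": 0}]'>/dev/null; python3 f.py
```

```text
X 0.0110 Y -0.0003 push 3.60 Fz -1.48 yaw -0.1270 tz 0.008
X 0.0141 Y -0.0004 push 3.23 Fz -1.58 yaw -0.1271 tz 0.044
X 0.0154 Y -0.0004 push 10.41 Fz 1.13 yaw -0.1270 tz 0.000
X 0.0188 Y -0.0004 push 6.34 Fz -2.49 yaw -0.1270 tz -0.002
```

```bash
for i in 1; do python3 -m pendant '[{"ty": 0.001, "jaw": 0}, {"ty": 0.002, "jaw": 0}, {"ty": 0.003, "jaw": 0}, {"ty": 0.004, "jaw": 0}]'>/dev/null; python3 f.py
python3 -m pendant '[{"ty": 0.001, "jaw": 0}, {"ty": 0.002, "jaw": 0}, {"ty": 0.003, "jaw": 0}]'>/dev/null; python3 f.py
python3 -m pendant '[{"ty": 0.001, "jaw": 0}, {"ty": 0.002, "jaw": 0}]'>/dev/null; python3 f.py
python3 -m pendant '[{"ty": 0.0007, "jaw": 0}, {"ty": 0.0014, "jaw": 0}]'>/dev/null; python3 f.py
done
```

```text
X 0.0239 Y -0.0004 push 4.40 Fz -5.75 yaw -0.1270 tz -0.005
X 0.0271 Y -0.0003 push 5.05 Fz -5.21 yaw -0.1270 tz -0.048
X 0.0291 Y -0.0003 push 5.24 Fz -4.83 yaw -0.1270 tz 0.026
X 0.0304 Y -0.0003 push 5.22 Fz -4.40 yaw -0.1270 tz 0.078
```

```bash

python3 -m pendant '[{"ty": 0.0006, "jaw": 0}, {"ty": 0.0012, "jaw": 0}]'>/dev/null; python3 f.py
python3 -m pendant '[{"ty": 0.0006, "jaw": 0}, {"ty": 0.0012, "jaw": 0}]'>/dev/null; python3 f.py
python3 -m pendant '[{"ty": 0.0005, "jaw": 0}, {"ty": 0.001, "jaw": 0}]'>/dev/null; python3 f.py
python3 -m pendant '[{"ty": 0.0005, "jaw": 0}, {"ty": 0.001, "jaw": 0}]'>/dev/null; python3 f.py
```

```text
X 0.0316 Y -0.0003 push 4.34 Fz -5.54 yaw -0.1270 tz -0.007
X 0.0328 Y -0.0004 push 4.87 Fz -4.10 yaw -0.1270 tz 0.065
X 0.0338 Y -0.0003 push 4.69 Fz -4.52 yaw -0.1270 tz 0.046
X 0.0348 Y -0.0003 push 4.43 Fz -4.41 yaw -0.1270 tz 0.003
```

```bash

python3 -m pendant '[{"ty": 0.0004, "jaw": 0}, {"ty": 0.0008, "jaw": 0}]'>/dev/null; python3 f.py
python3 -m pendant '[{"ty": 0.0004, "jaw": 0}, {"ty": 0.0008, "jaw": 0}]'>/dev/null; python3 f.py
python3 -m pendant '[{"ty": 0.0004, "jaw": 0}, {"ty": 0.0008, "jaw": 0}]'>/dev/null; python3 f.py
python3 -m pendant '[{"ty": 0.0004, "jaw": 0}, {"ty": 0.0008, "jaw": 0}]'>/dev/null; python3 f.py
```

```text
X 0.0356 Y -0.0003 push 5.33 Fz -4.46 yaw -0.1270 tz 0.002
X 0.0364 Y -0.0003 push 4.68 Fz -4.76 yaw -0.1270 tz 0.052
X 0.0368 Y -0.0004 push 8.78 Fz -0.65 yaw -0.1270 tz -0.042
X 0.0376 Y -0.0004 push 7.71 Fz -1.57 yaw -0.1270 tz 0.020
```

```bash

python3 -m pendant '[{"ty": 0.0003, "jaw": 0}, {"ty": 0.0003, "jaw": 0}]'>/dev/null; python3 f.py
python3 -m pendant '[{"ty": 0.0003, "jaw": 0}, {"ty": 0.0003, "jaw": 0}]'>/dev/null; python3 f.py
python3 -m pendant '[{"ty": 0.0003, "jaw": 0}, {"ty": 0.0003, "jaw": 0}]'>/dev/null; python3 f.py
python3 -m pendant '[{"ty": 0.0003, "jaw": 0}, {"ty": 0.0003, "jaw": 0}]'>/dev/null; python3 f.py
```

```text
X 0.0379 Y -0.0004 push 6.63 Fz -2.84 yaw -0.1269 tz 0.011
X 0.0382 Y -0.0004 push 7.11 Fz -2.36 yaw -0.1270 tz 0.056
X 0.0385 Y -0.0004 push 8.30 Fz -1.01 yaw -0.1270 tz -0.011
X 0.0388 Y -0.0004 push 7.22 Fz -1.98 yaw -0.1269 tz 0.086
```

```bash

for k in 1 2 3 4; do python3 -m pendant '[{"ty": 0.0003, "jaw": 0}, {"ty": 0.0003, "jaw": 0}]'>/dev/null; python3 f.py; done
```

```text
X 0.0391 Y -0.0004 push 6.60 Fz -1.76 yaw -0.1269 tz 0.008
X 0.0394 Y -0.0004 push 6.47 Fz -1.70 yaw -0.1270 tz 0.102
X 0.0397 Y -0.0004 push 7.96 Fz -1.06 yaw -0.1270 tz 0.020
X 0.0400 Y -0.0004 push 7.11 Fz -2.03 yaw -0.1270 tz 0.014
```

```bash

python3 -m pendant '[{"ty": 0.0003, "jaw": 0}, {"ty": 0.0003, "jaw": 0}]'>/dev/null; python3 f.py
python3 -m pendant '[{"ty": 0.0003, "jaw": 0}, {"ty": 0.0003, "jaw": 0}]'>/dev/null; python3 f.py
python3 -m pendant '[{"ty": 0.0003, "jaw": 0}, {"ty": 0.0003, "jaw": 0}]'>/dev/null; python3 f.py
python3 -m pendant '[{"ty": 0.0003, "jaw": 0}, {"ty": 0.0003, "jaw": 0}]'>/dev/null; python3 f.py
```

```text
X 0.0403 Y -0.0004 push 6.94 Fz -0.92 yaw -0.1270 tz 0.034
X 0.0406 Y -0.0004 push 8.27 Fz -1.53 yaw -0.1270 tz -0.025
X 0.0408 Y -0.0004 push 7.27 Fz -1.70 yaw -0.1270 tz 0.016
X 0.0410 Y -0.0004 push 8.14 Fz -0.04 yaw -0.1270 tz 0.051
```

```bash

python3 -m pendant '[{"ty": 0.0003, "jaw": 0}, {"ty": 0.0003, "jaw": 0}]'>/dev/null; python3 f.py
python3 -m pendant '[{"ty": 0.0003, "jaw": 0}, {"ty": 0.0003, "jaw": 0}]'>/dev/null; python3 f.py; python3 f.py
```

```text
X 0.0410 Y -0.0004 push 9.78 Fz 0.77 yaw -0.1270 tz 0.028
X 0.0410 Y -0.0004 push 10.59 Fz 0.98 yaw -0.1270 tz 0.010
X 0.0410 Y -0.0004 push 10.59 Fz 0.98 yaw -0.1270 tz 0.010
```

```bash

python3 -m pendant '[{"ty": 0.0004, "jaw": 0}, {"ty": 0.0004, "jaw": 0}]'>/dev/null; python3 f.py
python3 -m pendant '[{"ty": 0.0004, "jaw": 0}, {"ty": 0.0004, "jaw": 0}]'>/dev/null; python3 f.py
python3 -m pendant '[{"ty": 0.0003, "jaw": 0}, {"ty": 0.0003, "jaw": 0}]'>/dev/null; python3 f.py
```

```text
X 0.0411 Y -0.0004 push 11.83 Fz 2.69 yaw -0.1270 tz 0.058
X 0.0411 Y -0.0004 push 12.63 Fz 3.21 yaw -0.1269 tz 0.025
X 0.0412 Y -0.0004 push 14.71 Fz 3.49 yaw -0.1269 tz 0.039
```

```bash

python3 -m pendant '[{"ty": 0.0002, "jaw": 0}, {"ty": 0.0002, "jaw": 0}, {"ty": 0.0002, "jaw": 0}, {"ty": 0.0002, "jaw": 0}]'>/dev/null; python3 f.py
python3 -m pendant '[{"ty": 0.0001, "jaw": 0}, {"ty": 0.0001, "jaw": 0}, {"ty": 0.0001, "jaw": 0}]'>/dev/null; python3 f.py
```

```text
X 0.0412 Y -0.0004 push 15.25 Fz 3.98 yaw -0.1270 tz 0.031
X 0.0412 Y -0.0004 push 15.39 Fz 4.39 yaw -0.1269 tz 0.077
```

Landing felt: X stopped at 41.0 mm and the force rose by about 8–10 N over the sliding drag. I'll back off and inspect.

```bash

python3 -m pendant '[{"ty": -0.002, "jaw": 0}, {"ty": -0.005, "jaw": 0}, {"ty": -0.01, "jaw": 0}, {"ty": -0.02, "jaw": 0}, {"ty": -0.035, "jaw": 0}, {"ty": -0.055, "jaw": 0}, {"ty": -0.075, "jaw": 0}, {"ty": -0.09, "tz": -0.02, "jaw": 0}, {"ty": -0.1, "tz": -0.04, "jaw": 0}, {"ty": -0.1, "tz": -0.07, "jaw": 0}, {"ty": -0.1, "tz": -0.07, "jaw": 0}]'; python3 f.py; python3 - <<'E'
from h import *
print(state()['tcp_rot'])
c=grab('scene');a=cv2.resize(c['img'][190:310,270:400],None,fx=5,fy=5,interpolation=2); cv2.imwrite('pics/crop5.png',a[...,::-1]);grab('top')
E
```

```text
time_s: 20.9
eef_pos: [0.4745, 0.0209, 0.1163]
tcp_rot: [0.001, 0.751, 0.661, 0.001]
force: [0.2, -0.5, -2.9]
grip_width: 0.178
grip_force: 69.3
X -0.0560 Y -0.0001 push -0.27 Fz -2.89 yaw -0.1269 tz 0.038
[0.00115618 0.75051717 0.66084872 0.00126809]
```

View pics/crop5.png

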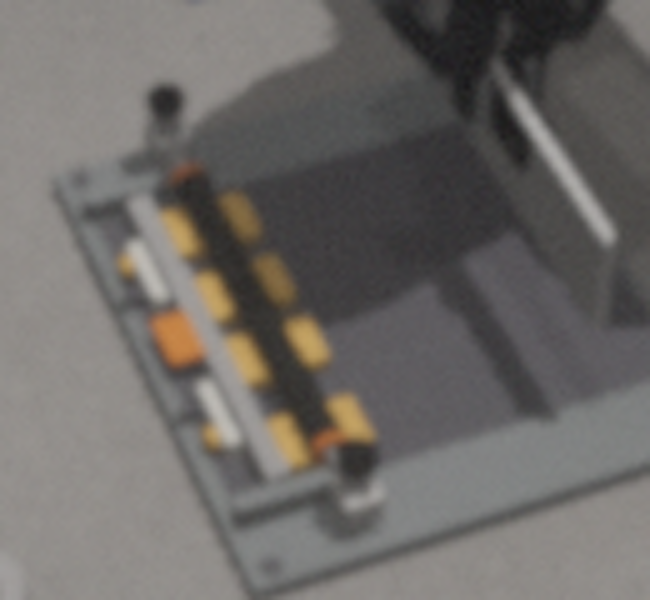

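The four blanks are square and flush against the bar, crop (180,230) to (290,440), with the roller over them. The blade is still level in the grip. Returning it to the rest.

```bash
python3 -m pendant '[{"tx": 0.03, "ty": -0.007, "tz": -0.01, "twist": -0.17, "jaw": 0}, {"tx": 0.06, "ty": -0.014, "tz": -0.01, "twist": -0.34, "jaw": 0}, {"tx": 0.09, "ty": -0.02, "tz": -0.01, "twist": -0.51, "jaw": 0}, {"tx": 0.12, "ty": -0.027, "tz": -0.01, "twist": -0.68, "jaw": 0}, {"tx": 0.15, "ty": -0.034, "tz": -0.01, "twist": -0.85, "jaw": 0}, {"tx": 0.18, "ty": -0.041, "tz": -0.01, "twist": -1.02, "jaw": 0}, {"tx": 0.21, "ty": -0.048, "tz": -0.01, "twist": -1.19, "jaw": 0}, {"tx": 0.24, "ty": -0.055, "tz": -0.01, "twist": -1.36, "jaw": 0}, {"tx": 0.28, "ty": -0.064, "tz": -0.01, "twist": -1.53, "jaw": 0}, {"tx": 0.3075, "ty": -0.0697, "tz": -0.01, "twist": -1.7, "jaw": 0}, {"tx": 0.3075, "ty": -0.0697, "tz": -0.01, "twist": -1.78, "jaw": 0}, {"tx": 0.3075, "ty": -0.0697, "tz": -0.01, "twist": -1.78, "jaw": 0}]'; python3 -m pendant '[{"tz": 0.01, "jaw": 0}, {"tz": 0.02, "jaw": 0}, {"tz": 0.02, "jaw": 0}, {"tz": 0.02, "jaw": 0}]'; python3 - <<'E'
from h import *
s=state();n=s['tcp_rot'];print(s['eef_pos'],2*np.arctan2(n[2],n[1])-np.pi/2)
c=grab('scene');a=cv2.resize(c['img'][230:380,380:540],None,fx=4,fy=4,interpolation=2); cv2.imwrite('pics/crop6.png',a[...,::-1])
E
```

```text
time_s: 22.5
eef_pos: [0.4429, 0.3344, 0.1232]
tcp_rot: [-0.001, -0.041, 0.999, -0.001]
force: [0.6, 0.8, -3.3]
grip_width: 0.172
grip_force: 69.3
time_s: 23.0
eef_pos: [0.4439, 0.3345, 0.1046]
tcp_rot: [-0.0, -0.041, 0.999, -0.0]
force: [1.0, 0.4, -2.4]
grip_width: 0.173
grip_force: 69.3
[0.44386869 0.33452672 0.10457628] 1.6524814028687205
```

View pics/crop6.png

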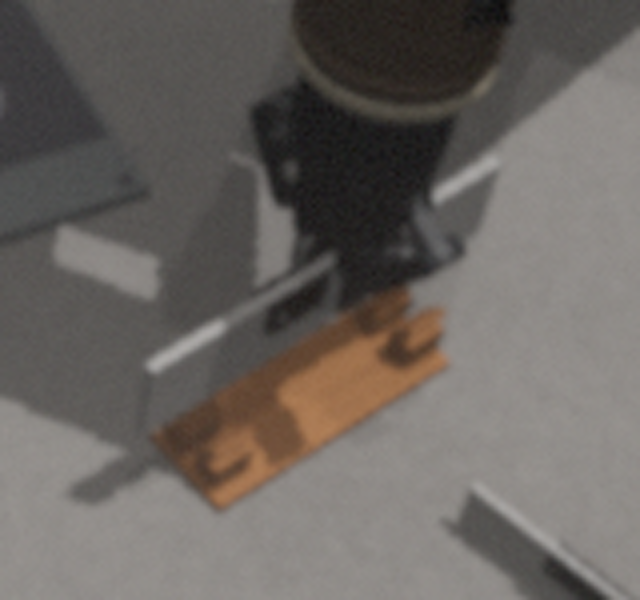

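The blade hangs level, aligned with the grooved blocks at crop (205,450) and (400,330). Lowering it in steps, with a force check.

```bash
python3 -m pendant '[{"tz": 0.01, "jaw": 0}, {"tz": 0.02, "jaw": 0}, {"tz": 0.03, "jaw": 0}, {"tz": 0.035, "jaw": 0}, {"tz": 0.04, "jaw": 0}, {"tz": 0.04, "jaw": 0}]'; python3 -m pendant '[{"tz": 0.005, "jaw": 0}, {"tz": 0.01, "jaw": 0}, {"tz": 0.015, "jaw": 0}, {"tz": 0.019, "jaw": 0}, {"tz": 0.022, "jaw": 0}, {"tz": 0.022, "jaw": 0}]';  python3 -m pendant '[{"tz": 0.001, "jaw": 0}, {"tz": 0.002, "jaw": 0}, {"tz": 0.002, "jaw": 0}]'
```

```text
time_s: 23.8
eef_pos: [0.4437, 0.3346, 0.0644]
tcp_rot: [-0.0, -0.041, 0.999, -0.0]
force: [-0.6, 0.5, -2.9]
grip_width: 0.172
grip_force: 69.3
time_s: 24.55
eef_pos: [0.4437, 0.3346, 0.0425]
tcp_rot: [-0.0, -0.041, 0.999, -0.0]
force: [-0.5, 0.4, -2.6]
grip_width: 0.175
grip_force: 69.3
time_s: 24.92
eef_pos: [0.4438, 0.3347, 0.0407]
tcp_rot: [0.0, -0.041, 0.999, 0.0]
force: [-0.5, 0.2, -2.9]
grip_width: 0.175
grip_force: 69.3
```

```bash
python3 -m pendant '[{"tz": 0.0006, "jaw": 0}, {"tz": 0.001, "jaw": 0}, {"tz": 0.001, "jaw": 0}, {"tz": 0.001, "jaw": 0.3}, {"tz": 0.001, "jaw": 0.6}, {"tz": 0.001, "jaw": 1}, {"tz": 0.001, "jaw": 1}, {"tz": 0.001, "jaw": 1}, {"tz": 0.001, "jaw": 1}, {"tz": 0.001, "jaw": 1}]'; python3 -m pendant '[{"tz": -0.02, "jaw": 1}, {"tz": -0.05, "jaw": 1}, {"tz": -0.1, "jaw": 1}, {"tz": -0.15, "jaw": 1}, {"ty": 0.06, "tz": -0.17, "jaw": 1}, {"ty": 0.12, "tz": -0.17, "jaw": 1}, {"ty": 0.18, "tz": -0.17, "jaw": 1}, {"ty": 0.18, "tz": -0.17, "jaw": 1}, {"ty": 0.18, "tz": -0.17, "jaw": 1}, {"ty": 0.18, "tz": -0.17, "jaw": 1}]'; python3 - <<'E'
from h import *
from m import rect
c=grab('scene');P=cloud(c);I=c['img'];hsv=cv2.cvtColor(I,cv2.COLOR_RGB2HSV);t=grab('top')
m=(abs(P[...,0]-.44)<.15)&(abs(P[...,1]-.335)<.05)&(P[...,2]>.035)&(P[...,2]<.09)&(hsv[...,2]>150)&(hsv[...,1]<50);v,u=np.nonzero(m)
print('blade',m.sum(),rect(ray(c,u+0.,v+0.,.068)[:,:2]),np.median(P[m][:,2]))
cv2.imwrite('pics/end.png',cv2.resize(I[170:390,260:540],None,fx=2.7,fy=2.7,interpolation=2)[...,::-1])
E
```

```text
time_s: 26.18
eef_pos: [0.4439, 0.3347, 0.0397]
tcp_rot: [0.0, -0.041, 0.999, 0.0]
force: [0.2, -0.2, 0.5]
grip_width: 0.999
grip_force: 0.0
time_s: 27.42
eef_pos: [0.4292, 0.5128, 0.2097]
tcp_rot: [-0.0, -0.041, 0.999, -0.0]
force: [0.5, -0.1, 0.5]
grip_width: 1.002
grip_force: 0.0
blade top 2 (array([504.5, 319.5]), array([0. , 3.2]), -3.073) [0.05026893 0.05085239 0.05143585]
svd [0.50449351 0.31946654] -3.073021671550294
wood 0.003 589 (array([438.5, 333.8]), array([ 59.6, 165.5]), 0.0802)
wood 0.02 164 (array([436.9, 332.5]), array([ 40.3, 165.1]), 0.0938)
orange [330 219  10   5  45] [0.6364914  0.00116675 0.035     ] 0.028243660170169438
orange [303 229   2   5   7] [0.6083727  0.10089626 0.035     ] 0.04249961865523133
orange [307 234   3   2   5] [0.59590906 0.08689791 0.035     ] 0.03039881300927294
orange [328 236   2   2   4] [0.5878567  0.02204073 0.035     ] 0.026644731651819575
plate (array([545.5,   9.9]), array([331.1, 365.8]), 1.5632) 0.011654201146943821
table -0.0013145775943010918
blade 84 (array([412.2, 331.6]), array([  4.6, 168.1]), 0.0843) 0.06720240507722114
```

View pics/end.png

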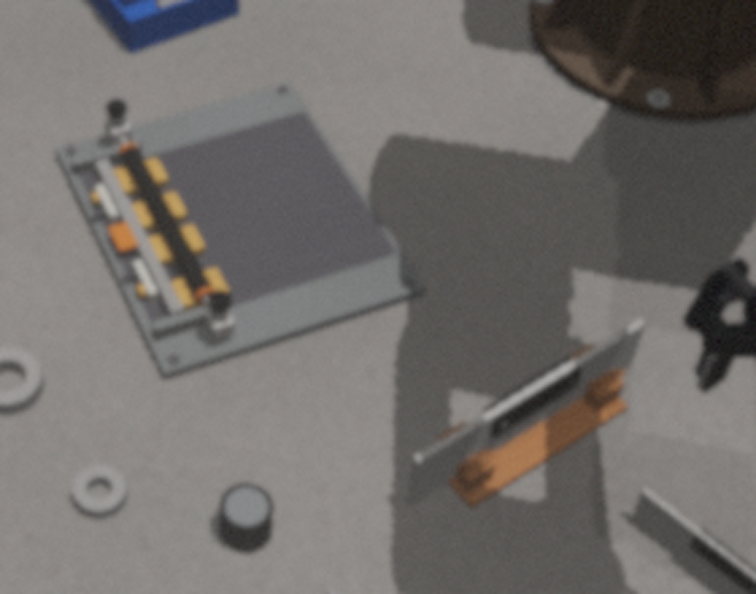

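The straightedge stands upright in its rest at crop (530,400), the row sits flush at the bar at crop (160,235), and the gripper is clear at crop (725,320). Handing in.

```bash
python3 -c "
from bench import order
print(order.hand_in())"
```

```text
the job is handed in; nothing more can be done
None
```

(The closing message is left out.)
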